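# Pin the outfeed trough to the plug machine

## Task

Fit the pivot pin that holds the outfeed trough to the plug machine: take the pin with the tall straight knob out of the rack and thread it straight down through the upper hole of the trough's fork, the hole in the machine's lug and the lower hole, until its collar sits fully home on the fork, then let go. The lug's hole is in an eccentric bush and seldom in line with the fork, so feel for it with the pin's nose, jogging the loose trough along with the pin, and never force it: press with no more than about 20 N. Leave the trough lying level on its saddle, and leave the other pin, the wrench and the tin alone.

Things in the scene. Friction and masses are not known exactly. Their poses are not given: they have to be found in the camera images.
- pin: The pivot pin, upright in one of the rack's two holes: black straight round knob 20 mm across, 40 mm tall, on a steel collar 23 mm across, 5 mm thick; below it a steel shank 12 mm across, 56 mm long, its last 3 mm tapering to a 9 mm flat nose. 90 g. Origin on its axis at the collar's underside, z up the axis (knob z = 5 to 45 mm).
- pin_tip (a point): Centre of the flat nose of the pivot pin, 56 mm below its origin.
- trough: The outfeed trough, about 0.4 kg, loose: half-round stainless channel 280 x 52 mm with a fork of two level cheeks at one end. It lies by its weight with the upper cheek on the lug and a flat foot on the saddle, and slides level when pushed with 2 to 4 N. Origin on the axis of the cheeks' 13.5 mm holes at the upper cheek's top face, z up; the channel runs along -y.
- fork_lower (a point): Centre of the lower cheek's 13.5 mm hole, at that cheek's top face, 30 mm below the trough's origin. Both cheeks are 8 mm thick with rounded ends of radius 20 mm. The lug (16 mm thick) lies between them, touching the upper cheek, 6 mm above the lower. The fork's back wall is 36 mm from the hole axis (-y); the channel's rim is 55 mm away (+x) and 8 mm higher than the upper cheek.
- head: The machine's outfeed head, fixed to the bench: green housing 200 x 190 x 155 mm, 105 mm from the pivot towards +y, with a red stop button on top (184 mm high) and a steel outlet nozzle 48 mm across, top 152 mm above the bench, 80 mm from the pivot towards +x. Origin on the bench straight below lug_eye, z up.
- lug_eye (a point): Centre of the lug's round boss (44 mm across) at its top face, 110 mm above the bench. In the boss sits an eccentric adjusting bush, locked, with the square-edged 13.5 mm hole for the pin. The hole's axis is upright and 5.5 mm from this point, in a direction that differs each time, hidden under the fork and not measured: feel for it round that circle. Lug and bush do not yield.
- saddle (a point): Middle of the flat saddle plate (110 x 50 mm) on which the trough's foot slides, at its top face, 96 mm above the bench, on a bar from the head. Below it on the bench is fixed a dark propagation tray, 51 mm high with its plugs.
- rack: Fixed black block 50 x 130 x 62 mm with two upright 13.5 mm holes on its y axis, 35 mm either side of its middle; a pin stands in each with its collar on the top face. Origin at the centre of its underside.
- stop_pin: The other pin in the rack, to be left alone: same collar, a low mushroom knob 34 mm across whose top is 26 mm above the rack, 30 mm shank. Origin at the underside of its collar.
- wrench: Open-ended steel wrench 180 mm long lying on the bench; bystander. Origin at the middle of its underside.
- tin: Closed metal grease tin 68 mm across and 75 mm tall standing on the bench; bystander. Origin at the centre of its underside.

How it is judged:
On the way, in this order (a step that is already met when the one before it is completed fails the run):
1. the nose of the pivot pin is in the upper hole of the fork (horizontal distance between pin_tip and trough below 0.004 m and z of pin_tip in the frame of trough between -0.06 and -0.003 m and angle between the z axis of pin and the z axis of trough, either way round below 0.2 rad), for 0.02 s.
2. the nose has come out below the lug (horizontal distance between pin_tip and lug_eye below 0.0095 m and horizontal distance between pin and trough below 0.006 m and z of pin_tip in the frame of head below 0.0925 m and z of trough in the frame of head between 0.112 and 0.126 m), for 0.02 s.
At the end, for the whole second after the job is handed in: The pin stands through fork, lug and fork (nose within 9.5 mm of the lug boss's centre, 4 mm of the fork's), collar within 2.5 mm of the fork's top; the trough lies level (0.05 rad) at its height (4 mm); both at rest and released (z of pin in the frame of trough between -0.002 and 0.0025 m and horizontal distance between pin and trough below 0.003 m and horizontal distance between pin_tip and trough below 0.004 m and angle between the z axis of pin and the z axis of trough, either way round below 0.06 rad and horizontal distance between pin_tip and lug_eye below 0.0095 m and z of trough in the frame of head between 0.114 and 0.122 m and angle between trough's own z axis and vertical below 0.05 rad and linear speed of each of pin, trough below 0.01 m/s); the robot touches nothing.
It fails at once if the pivot pin presses on the machine's lug or head with more than 35 N (contact force between pin and head above 35 N).
It fails at once if the pivot pin presses on the trough with more than 35 N (contact force between pin and trough above 35 N).
It fails at once if the trough is tipped by more than 0.15 rad (angle between trough's own z axis and vertical above 0.15 rad).
It fails at once if the other pin, the wrench or the tin is moved by more than 20 mm (distance of any of stop_pin, wrench, tin from where it was at the start of the episode above 0.02 m).
It also fails if it takes over 72 s, if anything falls off the work surface, if the arm or the gripper's body presses on something with over 40 N, if the wrist force passes 120 N, or if a joint passes its speed limit or range.

## Robot

A 6-joint arm with a two-finger parallel gripper is mounted at the origin on the work surface. World frame = base frame: x ahead of the robot, y to its left, z up, the work surface at z = 0. Lengths are in m, angles in rad, forces in N, time in s.
With the tool pointing down it reaches from about 0.3 to 0.875 m from the base axis. Payload 4.2 kg.
Tool frame: the origin (TCP) lies midway between the tips of the shut fingers; the grasp point (between the pads) lies 19 mm behind it; z points along the fingers, y is the direction in which the jaws open and shut (so a half turn about z gives the same grasp; the last joint's range is limited). The gripper opens to 85 mm and grips with 20 to 120 N. Pads are 22 mm wide; open, the fingers measure 114 mm over their backs; the gripper's body (76 mm by 85 mm) begins 54 mm behind the grasp point. The pads swing forward as they close: fully open they stand 13 mm farther back than shut.
Start: joints at [1.175, 0.32, 1.565, -0, 1.257, -0.02], TCP at [0.211, 0.535, 0.203] pointing down, gripper open.
Joint ranges: [-3.11, 3.11], [-0.84, 2.01], [0.21, 2.61], [-1.34, 4.49], [0.05, 2.63], [-2.56, 2.56]. Speed limits (rad/s): [2.57, 2.57, 3.14, 3.14, 3.14, 3.14].

## Interface

Orientations are given as a rotation vector (axis times angle).
In Python, from station import status, get_image, camera_info, job, finder gives the robot as it stands.
- The arm moves only by the tool send_rows, never from a script. Its argument "motion" is one flat list of numbers, 7 for each row, row after row: the turn, a rotation vector about the tool's x, y, z in degrees, then the shift along the tool's x, y, z in mm, then the opening in per cent of the stroke, from 0 (shut) to 100 (fully open). In form: [rx, ry, rz, dx, dy, dz, jaw, rx, ry, rz, dx, dy, dz, jaw, ...]. A call has 1 to 12 rows; each row is the pose to reach, as a shift and turn from the pose measured when the call began, along the tool's axes at that moment; what a row does not reach only later rows make up. A row lasts 1/12 s, in which the tool goes at most 41.7 mm and 7.16 degrees, less where a joint would pass 70% of its speed; a pose out of reach is approached as far as the arm can. A call with a gripper value outside its range is refused whole. The fingers move at their own pace and stop on an object; "squeeze" is the grip in N (left out, the last holds). Time passes only in rows, so rows that repeat a pose let the fingers close. It gives the time, the measured TCP pose, the force and the opening at its end, in the units of the state.
- status.read_state(): the state, without advancing time (a new reading comes with each control period).
- get_image(name): name is "side" or "top" or "wrist"; returns the picture (400x640x3 uint8, red, green, blue); there is no depth.
- camera_info(name): a dict with "vfov" (degrees; the focal length in pixels is half the picture's height over the tangent of half this angle, whatever the lens; pixels are square), "cx", "cy" (the principal point, pixels), "dist" ([k1, k2, p1, p2, k3] as OpenCV has them; the pictures are not rectified), "rvec" (rotation vector, rad) and "tvec" (3), from world to camera coordinates, as OpenCV has them. Camera axes: x right, y down, z forward; pixel columns grow to the right and rows downward; lengths in m; the calibration is good to about 2 mm. A picture is of the moment at which its call begins: read the wrist's pose just before it. camera_info takes no time and is no camera call; for the wrist camera it gives the pose at the moment of the call.
- job.hand_in(): hands the job in, once; it reports no verdict.
Trained networks look in the newest picture that a camera, given by its name, has taken for a name from the list of things; names that differ only in an ending like _2 or _b are one class to them, and where a whole thing is asked for, a point or a joint stands for the part that bears it (a point fixed in the world has none). Each returns a list of dicts, best first, with "confidence" (0 to 1); they miss things now and then, are a little off and sometimes report something else, mostly with a low value. They report only what shows in the picture. A call takes as long as a camera call.
- finder.regions_of(query, camera): "region" (400x640 bool, what is visible of it) and "bbox" ([left, top, width, height] in pixels, round what is visible of it).
The state is a dict: "t": time; "joint_pos": joint angles; "qd": joint speeds; "tau": joint torques, N m; "tool_pos": TCP position; "orientation": TCP orientation; "ft_force": force on the tool from outside, world axes, zero at the start; "moment": the same for the moment, N m; "finger_gap": finger opening in m.
Only numpy, scipy, OpenCV 4.12 (cv2) and the standard library are available. Lean on these libraries where they do the work, as an engineer would, in place of code of your own. Each camera call takes 0.05 s, during which the arm holds its last target. There are 200 camera calls.

## Working session

There is one attempt and no reset: what is moved stays moved. The work goes in short steps, Python scripts to look and compute and a tool call to move; the robot and the scene stay as the last step left them, time stands still between calls to the robot, and variables do not carry over. Pictures are saved under pics/ and viewed, about 8 in all and at most 12, crops included, and the job is handed in when it is done.

Besides the shell and the picture viewer there is one more tool, called as a command line: name --argument value ..., lists and objects as JSON in quotes. send_rows: Moves the arm, as the interface text tells. Its arguments: {"type":"object","properties":{"motion":{"type":"array","items":{"type":"number"}},"squeeze":{"type":"number"}},"required":["motion"]}

```bash
ls; mkdir -p pics; cat > h.py <<'E'
import numpy as np, cv2
from station import status, get_image, camera_info, job, finder
from scipy.spatial.transform import Rotation as R
def K(ci):
    f=200/np.tan(np.radians(ci['vfov'])/2)
    return np.array([[f,0,ci['cx']],[0,f,ci['cy']],[0,0,1.]])
def ray(ci,uv):
    p=cv2.undistortPoints(np.array([[uv]],float),K(ci),np.array(ci['dist']))[0,0]
    Rm=R.from_rotvec(np.ravel(ci['rvec'])).as_matrix(); t=np.ravel(ci['tvec'])
    return -Rm.T@t, Rm.T@np.array([p[0],p[1],1])
def atz(ci,uv,z):
    o,d=ray(ci,uv); return o+d*(z-o[2])/d[2]
def proj(ci,P):
    return cv2.projectPoints(np.atleast_2d(np.array(P,float)),np.ravel(ci['rvec']).astype(float),np.ravel(ci['tvec']).astype(float),K(ci),np.array(ci['dist'],float))[0][:,0]
def tri(c1,u1,c2,u2):
    o1,d1=ray(c1,u1);o2,d2=ray(c2,u2)
    A=np.stack([d1,-d2],1);s=np.linalg.lstsq(A,o2-o1,rcond=None)[0]
    a,b=o1+s[0]*d1,o2+s[1]*d2
    return (a+b)/2,np.linalg.norm(a-b)
def save(n,im): cv2.imwrite('pics/'+n+'.png',im[:,:,::-1])
E
python3 - <<'E'
from h import *
print(status.read_state())
ims=[]
for c in ('top','side'):
    im=get_image(c);ims.append(im);save(c+'0',im);ci=camera_info(c);print(c,{k:np.round(v,3).tolist() for k,v in ci.items()},'cam',ray(ci,(320,200))[0].round(3))
    for q in ('pin','stop_pin','rack','trough','head','wrench','tin'):
        for r in finder.regions_of(q,c)[:2]:
            ys,xs=np.nonzero(r['region']);print(q,round(r['confidence'],2),r['bbox'],xs.mean().round(1),ys.mean().round(1))
E
```

```text
pics
{'t': 0.0, 'joint_pos': array([ 1.17499187e+00,  3.20286635e-01,  1.56567680e+00,  1.61381929e-05,
        1.25738396e+00, -2.00115929e-02]), 'qd': array([-1.16886207e-03,  6.20038806e-05,  1.23386364e-04, -1.16367018e-04,
        4.86407124e-04, -1.07042113e-03]), 'tau': array([-1.48885978e-03, -4.15520668e+01, -2.34159029e+01, -3.29835748e-04,
        8.33944971e-03,  2.43911792e-06]), 'tool_pos': array([0.21082996, 0.53439246, 0.20218619]), 'orientation': array([-5.86763807e-01, -3.08592537e+00,  2.69168276e-03]), 'ft_force': array([-0.27019105,  0.23556785, -0.36565011]), 'moment': array([ 0.00086862,  0.00092526, -0.02727117]), 'finger_gap': 0.08557232061438029}
top {'vfov': 51.413, 'cx': 319.922, 'cy': 197.157, 'dist': [-0.066, 0.0, 0.0, 0.0, 0.0], 'rvec': [2.146, -2.16, 0.152], 'tvec': [-0.021, 0.586, 1.223]} cam [ 0.414 -0.019  1.292]
pin 0.64 [417.6, 248.1, 13.5, 6.1] 423.6 251.8
pin 0.57 [384.3, 238.5, 48.7, 25.3] 409.1 249.5
stop_pin 0.4 [393.2, 243.4, 10.3, 11.9] 399.8 245.8
rack 0.81 [384.0, 237.0, 49.3, 25.2] 409.9 249.8
trough 0.8 [280.0, 128.5, 107.7, 64.2] 335.2 151.4
head 0.75 [177.6, 119.8, 198.6, 122.2] 233.4 189.9
head 0.45 [269.9, 236.6, 14.1, 50.2] 277.3 260.7
wrench 0.62 [271.4, 232.6, 11.6, 54.2] 277.5 261.3
tin 0.58 [207.6, 238.6, 22.9, 25.4] 218.3 253.1
side {'vfov': 44.182, 'cx': 322.05, 'cy': 195.347, 'dist': [-0.155, 0.0, 0.0, 0.0, 0.0], 'rvec': [2.17, -0.752, 0.346], 'tvec': [-0.465, 0.289, 0.897]} cam [ 0.059 -0.68   0.799]
pin 0.7 [355.3, 314.3, 10.9, 23.3] 359.1 324.9
stop_pin 0.73 [335.1, 288.9, 17.8, 17.7] 342.4 296.5
rack 0.88 [325.1, 292.8, 53.2, 74.8] 350.9 331.6
trough 0.26 [204.8, 89.5, 227.4, 129.0] 273.6 147.7
head 0.95 [205.9, 89.2, 226.9, 126.3] 273.5 148.0
wrench 0.97 [195.0, 207.8, 71.5, 39.6] 229.2 226.6
tin 0.71 [186.4, 157.3, 26.3, 40.8] 199.6 175.5
```

```bash
python3 - <<'E'
import cv2,numpy as np
t=cv2.imread('pics/top0.png');s=cv2.imread('pics/side0.png')
cv2.imwrite('pics/a.png',cv2.resize(t[100:300,165:445],(784,560),interpolation=cv2.INTER_CUBIC))
cv2.imwrite('pics/b.png',cv2.resize(s[80:380,170:450],(560,600),interpolation=cv2.INTER_CUBIC))
E
```

```text
(no output)
```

View pics/a.png

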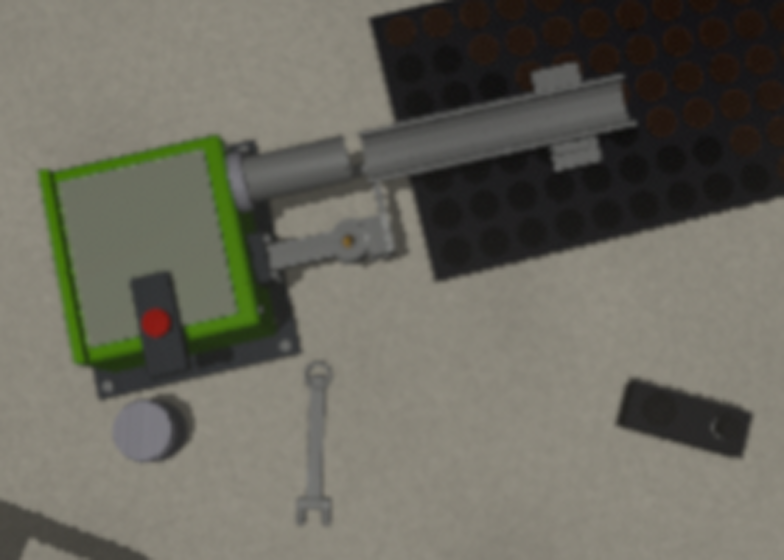

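View pics/b.png

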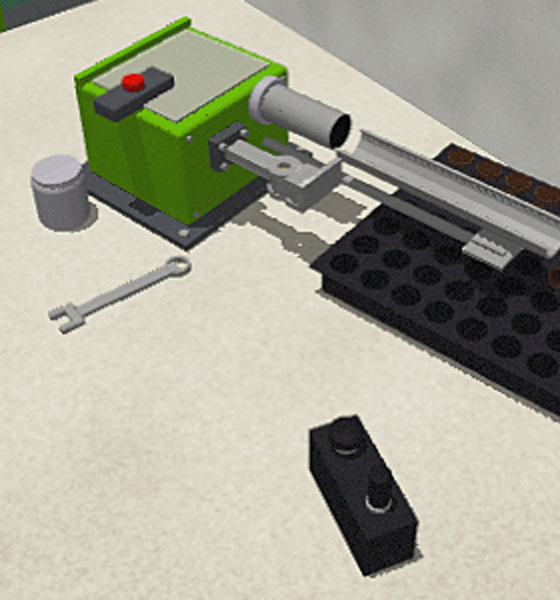

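The top view shows the fork hole at about (289,186) and the tall pin at about (421,253). In the side view the hole is at (312,162) and the pin knob at (360,315).

```bash
python3 - <<'E'
from h import *
t,s=camera_info('top'),camera_info('side')
hole=atz(t,(288.9,186.1),.118);print('hole top',hole,'side',atz(s,(312.5,162.5),.118))
print('tri',tri(t,(288.9,186.1),s,(312.5,162.5)))
print('pin top',atz(t,(421.4,252.9),.107), 'side',atz(s,(360.5,315),.107),'collar',atz(s,(359,332.5),.067))
print('stop top',atz(t,(399.8,245.8),.088),'side',atz(s,(343,297),.085))
f=lambda x,y:(165+x/2.8,100+y/2.8)
print('rack corners',[atz(t,f(*p),.062).round(3) for p in((632,379),(750,410),(742,457),(618,425))])
print('trough axis',[atz(t,f(*p),.118).round(3) for p in((365,132),(623,77),(367,174),(633,125))])
print('button',atz(t,f(155,322),.184),'nozzle', [atz(t,f(*p),.14).round(3) for p in((345,137),(350,180),(240,160),(248,207))])
print('cheek corner',[atz(t,f(*p),.118).round(3) for p in((390,220),(395,255),(350,222),(352,262))])
E
```

```text
hole top [0.60743318 0.06395757 0.118     ] side [0.61117675 0.0606162  0.118     ]
tri (array([0.60970592, 0.0627318 , 0.11701315]), np.float64(0.004925804056099068))
pin top [ 0.41455004 -0.31211443  0.107     ] side [ 0.4200264  -0.32469945  0.107     ] collar [ 0.41406232 -0.33071974  0.067     ]
stop top [ 0.43562716 -0.25462902  0.088     ] side [ 0.43302535 -0.26358406  0.085     ]
rack corners [array([ 0.467, -0.234,  0.062]), array([ 0.433, -0.358,  0.062]), array([ 0.384, -0.348,  0.062]), array([ 0.419, -0.218,  0.062])]
trough axis [array([0.722, 0.046, 0.118]), array([ 0.78 , -0.224,  0.118]), array([0.677, 0.044, 0.118]), array([ 0.728, -0.233,  0.118])]
button [0.51925991 0.24323688 0.184     ] nozzle [array([0.711, 0.065, 0.14 ]), array([0.666, 0.06 , 0.14 ]), array([0.688, 0.171, 0.14 ]), array([0.639, 0.162, 0.14 ])]
cheek corner [array([0.629, 0.02 , 0.118]), array([0.593, 0.015, 0.118]), array([0.627, 0.061, 0.118]), array([0.586, 0.059, 0.118])]
```

```bash
cat >> h.py <<'E'
def down(yaw): # tool rotation, pointing down, tool y at world angle yaw (deg)
    a=np.radians(yaw);y=np.array([np.cos(a),np.sin(a),0]);z=np.array([0,0,-1.]);return R.from_matrix(np.stack([np.cross(y,z),y,z],1))
def plan(wps,n,jaw,nd=0):
    """wps: [(x,y,z,yaw)], n rows per leg; prints rows for send_rows"""
    s=status.read_state();p0=np.array(s['tool_pos']);R0=R.from_rotvec(s['orientation'])
    y=R0.as_matrix()[:,1];cur=(p0,np.degrees(np.arctan2(y[1],y[0])));print('now',p0.round(4),round(cur[1],1))
    out=[]
    for w,k in zip(wps,n):
        p=np.array(w[:3]);dy=(w[3]-cur[1]+180)%360-180
        for i in range(1,k+1):
            a=i/k;q=cur[0]+a*(p-cur[0]);Rt=R0.inv()*down(cur[1]+a*dy)
            out.append([round(v,1) for v in np.degrees(Rt.as_rotvec())]+[round(v,nd) for v in R0.inv().apply(q-p0)*1000]+[jaw])
        cur=(p,w[3])
    for i in range(0,len(out),12): print(str([float(x) for r in out[i:i+12] for x in r]).replace('.0,',',').replace('.0]',']'))
E
python3 - <<'E'
from h import *
plan([(.33,.4,.26,45),(.42,.1,.26,20),(.43,-.15,.26,-5),(.417,-.325,.20,-15)],[6,9,7,8],100)
E
```

```text
now [0.211  0.5349 0.2031] 68.5
[0, 0, 3.9, -27, -14, -9, 100, 0, -0, 7.8, -53, -27, -19, 100, 0, -0, 11.7, -80, -41, -28, 100, 0, -0, 15.6, -107, -55, -38, 100, 0, -0, 19.6, -133, -68, -47, 100, 0, -0, 23.5, -160, -82, -57, 100, 0, -0, 26.2, -182, -109, -57, 100, 0, -0, 29, -203, -136, -57, 100, 0, -0, 31.8, -225, -164, -57, 100, 0, -0, 34.6, -246, -191, -57, 100, 0, -0, 37.4, -268, -219, -57, 100, 0, -0, 40.1, -289, -246, -57, 100]
[0, -0, 42.9, -311, -273, -57, 100, 0, -0, 45.7, -332, -301, -57, 100, 0, -0, 48.5, -354, -328, -57, 100, 0, -0, 52, -368, -361, -57, 100, 0, -0, 55.6, -383, -393, -57, 100, 0, -0, 59.2, -397, -426, -57, 100, 0, -0, 62.8, -412, -459, -57, 100, 0, -0, 66.3, -426, -491, -57, 100, 0, -0, 69.9, -441, -524, -57, 100, 0, -0, 73.5, -455, -557, -57, 100, 0, -0, 74.7, -462, -578, -50, 100, 0, -0, 76, -468, -599, -42, 100]
[0, -0, 77.2, -475, -620, -35, 100, 0, -0, 78.5, -481, -641, -27, 100, 0, -0, 79.7, -488, -661, -20, 100, 0, -0, 81, -494, -682, -12, 100, 0, -0, 82.2, -501, -703, -5, 100, 0, -0, 83.5, -507, -724, 3, 100]
```

send_rows --motion '[0,0,3.9,-27,-14,-9,100,0,0,7.8,-53,-27,-19,100,0,0,11.7,-80,-41,-28,100,0,0,15.6,-107,-55,-38,100,0,0,19.6,-133,-68,-47,100,0,0,23.5,-160,-82,-57,100,0,0,26.2,-182,-109,-57,100,0,0,29,-203,-136,-57,100,0,0,31.8,-225,-164,-57,100,0,0,34.6,-246,-191,-57,100,0,0,37.4,-268,-219,-57,100,0,0,40.1,-289,-246,-57,100]'

```text
t: 1.8
tool_pos: [0.3897, 0.1983, 0.2602]
orientation: [1.612, 2.696, 0.001]
ft_force: [1.0, 0.3, -0.9]
finger_gap: 0.0856
```

```bash
python3 - <<'E'
from h import *
plan([(.43,-.15,.26,-5),(.417,-.325,.20,-15)],[12,7],45)
E
```

```text
now [0.3897 0.1983 0.2602] 28.2
[0, 0, 2.8, -27, -11, 0, 45, 0, 0, 5.5, -54, -22, 0, 45, 0, 0, 8.3, -81, -32, 0, 45, 0, 0, 11.1, -109, -43, 0, 45, 0, 0, 13.9, -136, -54, 0, 45, 0, 0, 16.6, -163, -65, 0, 45, 0, 0, 19.4, -190, -75, 0, 45, 0, -0, 22.2, -217, -86, 0, 45, 0, -0, 24.9, -244, -97, 0, 45, 0, -0, 27.7, -272, -108, 0, 45, 0, -0, 30.5, -299, -119, 0, 45, 0, -0, 33.2, -326, -129, 0, 45]
[0, -0, 34.7, -347, -143, 9, 45, 0, -0, 36.1, -368, -156, 17, 45, 0, -0, 37.5, -389, -170, 26, 45, 0, -0, 39, -410, -183, 34, 45, 0, -0, 40.4, -432, -197, 43, 45, 0, -0, 41.8, -453, -210, 52, 45, 0, -0, 43.2, -474, -224, 60, 45]
```

send_rows --motion '[0,0,6,31,-5,-5,100,0,0,12,56,-15,-10,100,0,0,18,81,-35,-20,100,0,0,24,106,-60,-30,100,0,0,28,131,-80,-30,100,0,0,28,160,-100,-30,100,0,0,28,190,-115,-30,100,0,0,28,223,128,-30,100]'

```text
t: 2.47
tool_pos: [0.2222, 0.3363, 0.2913]
orientation: [-2.199, -2.237, 0.002]
ft_force: [-0.3, -0.4, -0.2]
finger_gap: 0.0856
```

My hand-made signs were wrong: the arm moved away from the fork, into free space, with no harm done. I'll use the planner from here.

```bash
python3 - <<'E'
from h import *
plan([(.40,.25,.29,60),(.60,.055,.30,0)],[6,14],100)
E
```

```text
now [0.2222 0.3363 0.2913] 1.0
[-0.2, -0.1, -9.8, -15, 29, 0, 100, -0.2, -0.2, -19.7, -30, 59, 0, 100, -0.2, -0.2, -29.5, -45, 88, 0, 100, -0.2, -0.2, -39.3, -60, 118, 0, 100, -0.2, -0.2, -49.2, -74, 147, 0, 100, -0.2, -0.2, -59, -89, 176, 0, 100, -0.2, -0.2, -54.7, -104, 190, -0, 100, -0.2, -0.2, -50.4, -118, 204, -1, 100, -0.2, -0.2, -46.2, -132, 218, -2, 100, -0.2, -0.2, -41.9, -146, 232, -3, 100, -0.2, -0.2, -37.6, -160, 246, -4, 100, -0.2, -0.2, -33.3, -174, 261, -4, 100]
[-0.2, -0.2, -29, -189, 275, -5, 100, -0.2, -0.2, -24.7, -203, 289, -6, 100, -0.2, -0.2, -20.4, -217, 303, -7, 100, -0.2, -0.2, -16.2, -231, 317, -8, 100, -0.2, -0.2, -11.9, -245, 331, -9, 100, -0.2, -0.1, -7.6, -259, 345, -9, 100, -0.2, -0.1, -3.3, -274, 359, -10, 100, -0.2, -0.1, 1, -288, 373, -11, 100]
```

send_rows --motion '[0,0,0,-23,31,-1,100,0,0,0,-47,63,-2,100,0,0,0,-70,94,-3,100,0,0,0,-94,126,-4,100,0,0,0,-117,157,-5,100,0,0,0,-140,189,-6,100,0,0,0,-164,220,-7,100,0,0,0,-187,252,-8,100,0,0,0,-211,283,-9,100,0,0,0,-234,315,-9,100,0,0,0,-258,346,-9,100,0,0,0,-281,378,-9,100]'

```text
t: 3.47
tool_pos: [0.6063, 0.0603, 0.2981]
orientation: [-2.199, -2.237, 0.002]
ft_force: [0.8, 0.4, -0.1]
finger_gap: 0.0858
```

```bash
python3 - <<'E'
from h import *
s=status.read_state();print(s['tool_pos'],s['qd'].round(3));im=get_image('wrist');ci=camera_info('wrist');save('w1',im)
print('cam',ray(ci,(320,200))[0],'hole px',proj(ci,[.609,.063,.118]),ci['vfov'])
E
```

```text
[0.60628999 0.06026257 0.29812256] [-0.506  0.606 -0.876  0.007  0.257 -0.506]
cam [0.61163473 0.13076521 0.46596486] hole px [[315.98183265 167.72203049]] 65.5371478606821
```

View pics/w1.png

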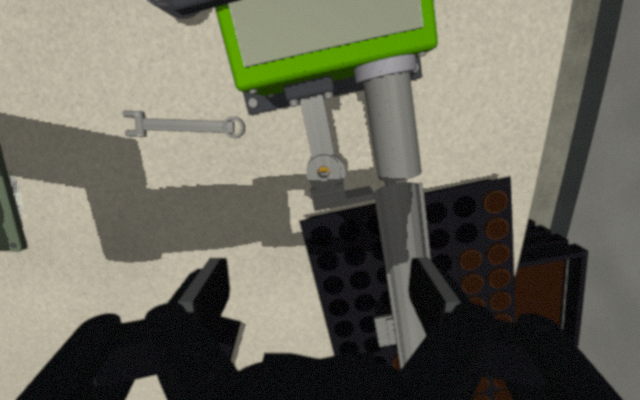

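send_rows --motion '[0,0,0,20,0,30,100,0,0,0,40,0,60,100,0,0,0,60,0,90,100,0,0,0,67,0,115,100,0,0,0,67,0,115,100,0,0,0,67,0,115,100]'

```text
t: 4.02
tool_pos: [0.6105, 0.1226, 0.1801]
orientation: [-2.206, -2.237, 0.007]
ft_force: [-0.1, 1.2, -0.6]
finger_gap: 0.0855
```

```bash
python3 - <<'E'
from h import *
s=status.read_state();print(s['tool_pos'],s['qd'].round(3));ci=camera_info('wrist');im=get_image('wrist');save('w2',im)
h=proj(ci,[.609,.063,.118])[0];print('cam',ray(ci,(320,200))[0],'hole px',h)
x,y=h.astype(int);x0,y0=max(x-60,0),max(y-45,0)
print(x0,y0);c=im[y0:y0+90,x0:x0+120];save('w2c',cv2.resize(c,(800,600),interpolation=cv2.INTER_CUBIC))
E
```

```text
[0.61048346 0.12263911 0.18014521] [-0.017 -0.037 -0.066 -0.002  0.001 -0.001]
cam [0.61037778 0.19777977 0.3499092 ] hole px [315.89157547 272.39231629]
255 227
```

View pics/w2c.png

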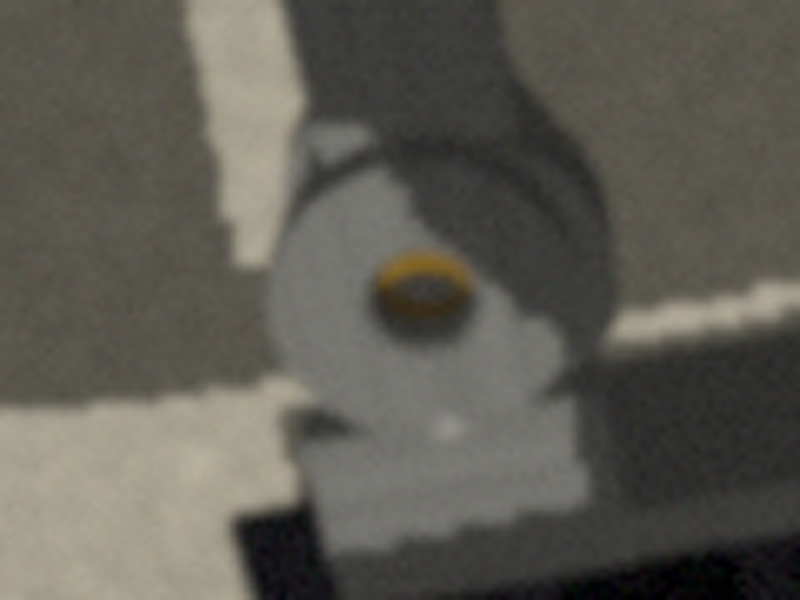

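Wrong way again: tool x is +world y. The oblique view does show an orange bush through the fork hole. I'll move 130 mm towards -y, so the camera is directly above the hole.

send_rows --motion '[0,0,0,-30,0,-10,100,0,0,0,-60,0,-10,100,0,0,0,-90,0,-10,100,0,0,0,-120,0,0,100,0,0,0,-135,0,0,100,0,0,0,-135,0,0,100,0,0,0,-135,0,0,100]'

```text
t: 4.65
tool_pos: [0.6144, -0.0132, 0.1843]
orientation: [2.206, 2.231, 0.003]
ft_force: [0.2, -0.4, 0.4]
finger_gap: 0.0854
```

```bash
python3 - <<'E'
from h import *
s=status.read_state();print(s['tool_pos'],s['qd'].round(3));ci=camera_info('wrist');im=get_image('wrist');save('w3',im)
h=proj(ci,[.609,.063,.118])[0];print('cam',ray(ci,(320,200))[0],'hole px',h)
x,y=h.astype(int);x0,y0=max(x-60,0),max(y-45,0)
print(x0,y0);c=im[y0:y0+90,x0:x0+120];save('w3c',cv2.resize(c,(800,600),interpolation=cv2.INTER_CUBIC))
E
```

```text
[ 0.61436123 -0.01323126  0.18427681] [ 0.036  0.003  0.005  0.006 -0.003  0.002]
cam [0.6132761  0.06166151 0.35412331] hole px [311.86050942 103.6705363 ]
251 58
```

View pics/w3c.png

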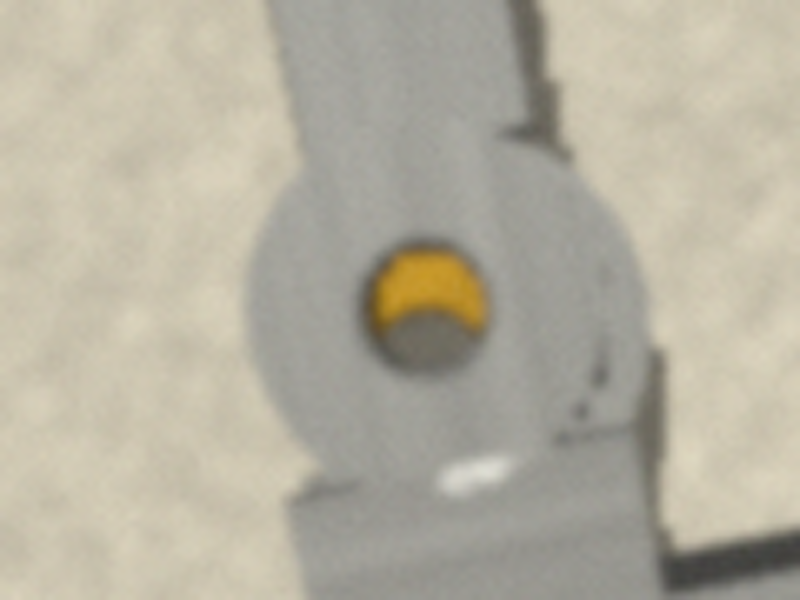

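The fork hole is at crop (427,308). The lug hole's rim arc, seen through it, has its top at (433,309), so the lug hole is displaced toward image-down (-y) by about its own radius.

```bash
python3 - <<'E'
from h import *
ci=camera_info('wrist');g=lambda x,y:(251+x/6.667,58+y/6.667)
print('fork',atz(ci,g(427,308),.118),'diam',np.linalg.norm(atz(ci,g(362,308),.118)-atz(ci,g(492,308),.118)))
print('lug edge top',atz(ci,g(433,309),.110),'x range',atz(ci,g(385,327),.11),atz(ci,g(487,325),.11))
print('boss L/R',atz(ci,g(247,308),.11),atz(ci,g(649,315),.11),'top/bot cheek',atz(ci,g(430,480),.118))
im=cv2.imread('pics/w3.png')[58:148,251:371];b=cv2.resize(im,(800,600),interpolation=cv2.INTER_CUBIC)
for y in range(230,390,10): print(y,[b[y,x].tolist() for x in (400,430,460)])
plan([(.60,-.1,.24,60),(.417,-.325,.20,165)],[3,15],45)
E
```

```text
fork [0.61110417 0.06359677 0.118     ] diam 0.014167243169660145
lug edge top [0.61171179 0.06353135 0.11      ] x range [0.60631141 0.06151027 0.11      ] [0.61782716 0.06187397 0.11      ]
boss L/R [0.59075167 0.06339815 0.11      ] [0.6360893  0.06322169 0.11      ] top/bot cheek [0.61161487 0.04520092 0.118     ]
230 [[152, 160, 158], [144, 151, 151], [153, 159, 158]]
240 [[130, 137, 136], [112, 118, 121], [144, 151, 151]]
250 [[85, 110, 124], [66, 105, 126], [114, 129, 133]]
260 [[52, 125, 162], [44, 137, 180], [80, 125, 150]]
270 [[39, 140, 183], [42, 153, 199], [50, 139, 180]]
280 [[44, 148, 192], [43, 152, 200], [41, 145, 189]]
290 [[43, 151, 197], [46, 152, 195], [42, 144, 186]]
300 [[40, 146, 192], [39, 132, 175], [38, 140, 184]]
310 [[41, 125, 162], [63, 108, 129], [45, 128, 165]]
320 [[67, 103, 122], [89, 104, 111], [67, 110, 134]]
330 [[87, 102, 106], [95, 106, 109], [87, 103, 112]]
340 [[94, 106, 111], [95, 109, 111], [98, 110, 114]]
350 [[92, 103, 105], [95, 109, 112], [101, 109, 115]]
360 [[85, 96, 95], [97, 104, 107], [105, 114, 115]]
370 [[110, 116, 118], [105, 111, 113], [125, 131, 131]]
380 [[140, 146, 147], [128, 134, 135], [140, 149, 149]]
now [ 0.6143 -0.0123  0.184 ] 0.7
[0.2, 0.1, -19.8, -29, -5, -19, 45, 0.2, 0.2, -39.5, -58, -10, -37, 45, 0.1, 0.2, -59.3, -88, -15, -56, 45, 0.1, 0.2, -66.3, -102, -28, -53, 45, 0.1, 0.2, -73.3, -117, -40, -51, 45, 0.1, 0.2, -80.3, -132, -52, -48, 45, 0.1, 0.2, -87.3, -147, -65, -45, 45, 0.1, 0.2, -94.3, -162, -77, -43, 45, 0.1, 0.2, -101.3, -177, -90, -40, 45, 0.1, 0.3, -108.3, -191, -102, -37, 45, 0, 0.3, -115.3, -206, -114, -35, 45, 0, 0.3, -122.3, -221, -127, -32, 45]
[0, 0.3, -129.3, -236, -139, -29, 45, -0, 0.3, -136.3, -251, -151, -27, 45, -0, 0.3, -143.3, -266, -164, -24, 45, -0.1, 0.3, -150.3, -281, -176, -21, 45, -0.1, 0.3, -157.3, -295, -189, -19, 45, -0.1, 0.3, -164.3, -310, -201, -16, 45]
```

```bash
python3 - <<'E'
from h import *
plan([(.60,-.1,.22,-5),(.403,-.373,.19,-15)],[3,9],100)
E
```

```text
now [ 0.6143 -0.0123  0.184 ] 0.7
[0.2, 0.1, 1.9, -29, -5, -12, 100, 0.2, 0.1, 3.8, -58, -10, -24, 100, 0.2, 0.1, 5.7, -88, -15, -36, 100, 0.2, 0.1, 6.8, -118, -37, -33, 100, 0.2, 0.1, 7.9, -148, -60, -29, 100, 0.2, 0.1, 9, -178, -82, -26, 100, 0.2, 0.1, 10.2, -208, -104, -23, 100, 0.2, 0.1, 11.3, -238, -127, -19, 100, 0.2, 0.1, 12.4, -268, -149, -16, 100, 0.2, 0.1, 13.5, -298, -171, -13, 100, 0.2, 0.1, 14.6, -328, -193, -9, 100, 0.2, 0.1, 15.7, -358, -216, -6, 100]
```

send_rows --motion '[0.2,0.1,1.9,-29,-5,-12,100,0.2,0.1,3.8,-58,-10,-24,100,0.2,0.1,5.7,-88,-15,-36,100,0.2,0.1,6.8,-118,-37,-33,100,0.2,0.1,7.9,-148,-60,-29,100,0.2,0.1,9,-178,-82,-26,100,0.2,0.1,10.2,-208,-104,-23,100,0.2,0.1,11.3,-238,-127,-19,100,0.2,0.1,12.4,-268,-149,-16,100,0.2,0.1,13.5,-298,-171,-13,100,0.2,0.1,14.6,-328,-193,-9,100,0.2,0.1,15.7,-358,-216,-6,100]'

```text
t: 5.7
tool_pos: [0.403, -0.3733, 0.1906]
orientation: [2.49, 1.913, 0.003]
ft_force: [0.5, 0.1, -0.5]
finger_gap: 0.0855
```

send_rows --motion '[0,0,0,0,0,0,55,0,0,0,0,0,0,55,0,0,0,0,0,0,55]'

```text
t: 5.95
tool_pos: [0.4041, -0.3725, 0.1913]
orientation: [2.488, 1.914, 0.004]
ft_force: [-0.2, 0.7, 0.5]
finger_gap: 0.0516
```

```bash
python3 - <<'E'
from h import *
s=status.read_state();print(s['tool_pos'],s['qd'].round(3),s['finger_gap']);ci=camera_info('wrist');im=get_image('wrist');save('w4',im)
print('cam',ray(ci,(320,200))[0],'px',proj(ci,[[.416,-.323,.107],[.435,-.256,.088]]))
for q in('pin','stop_pin'):
  for r in finder.regions_of(q,'wrist')[:2]:
    ys,xs=np.nonzero(r['region']);u=(xs.mean(),ys.mean());print(q,r['confidence'],r['bbox'],u,atz(ci,u,.107))
save('w4c',cv2.resize(im[60:360,120:520],(800,600)))
E
```

```text
[ 0.40414889 -0.37250175  0.19126466] [ 0.023 -0.001  0.006 -0.002 -0.003 -0.002] 0.0516353826716969
cam [ 0.42341681 -0.30038102  0.36128972] px [[316.21587287 137.08792604]
 [317.63834641  47.38160477]]
pin 0.73 [307.4, 124.5, 23.7, 28.5] (np.float64(318.8454545454546), np.float64(138.27636363636364)) [ 0.41780578 -0.32445767  0.107     ]
stop_pin 0.93 [299.1, 32.4, 42.9, 46.9] (np.float64(320.3768707482993), np.float64(51.74013605442177)) [ 0.43540515 -0.26253859  0.107     ]
stop_pin 0.4 [291.6, 18.8, 59.8, 147.3] (np.float64(319.71992669110296), np.float64(96.7294235254915)) [ 0.42665488 -0.29372324  0.107     ]
```

View pics/w4c.png

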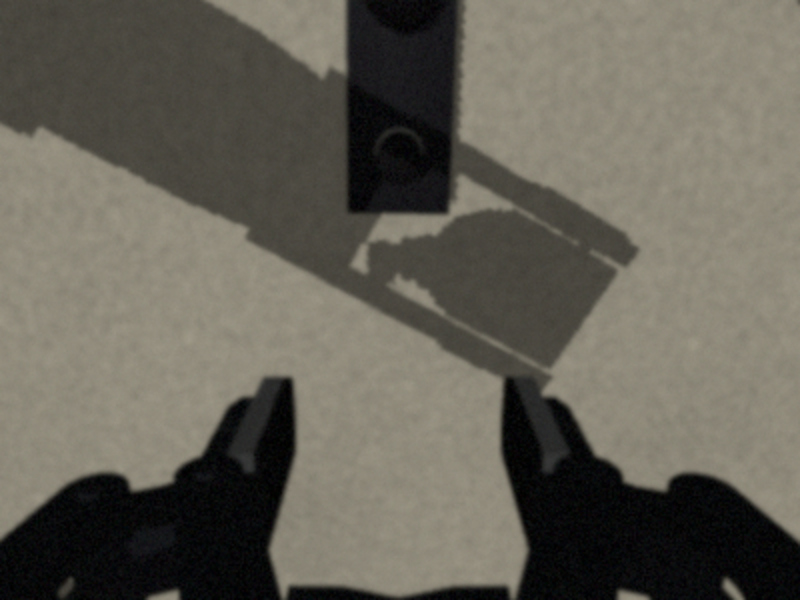

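```bash
python3 - <<'E'
from h import *
ci=camera_info('wrist');print(atz(ci,(320,137),.107))
plan([(.4178,-.3245,.14,-15),(.4178,-.3245,.072,-15),(.4178,-.3245,.072,-15)],[4,5,2],50,1)
E
```

```text
[ 0.41898678 -0.32318078  0.107     ]
now [ 0.4043 -0.372   0.191 ] -14.8
[0.2, -0, 0.1, 12.3, 0.2, 12.8, 50, 0.2, -0, 0.1, 24.7, 0.4, 25.5, 50, 0.2, -0, 0.2, 37, 0.6, 38.3, 50, 0.2, -0, 0.2, 49.4, 0.8, 51, 50, 0.2, -0, 0.2, 49.4, 0.8, 64.6, 50, 0.2, -0, 0.2, 49.3, 0.7, 78.2, 50, 0.2, -0, 0.2, 49.3, 0.7, 91.8, 50, 0.2, -0, 0.2, 49.3, 0.7, 105.4, 50, 0.2, -0, 0.2, 49.3, 0.6, 119, 50, 0.2, -0, 0.2, 49.3, 0.6, 119, 50, 0.2, -0, 0.2, 49.3, 0.6, 119, 50]
```

send_rows --motion '[0,0,0,12,0,13,50,0,0,0,25,1,26,50,0,0,0,37,1,38,50,0,0,0,50,1,51,50,0,0,0,50,1,65,50,0,0,0,50,1,78,50,0,0,0,50,1,92,50,0,0,0,50,1,105,50,0,0,0,50,1,119,50,0,0,0,50,1,119,50,0,0,0,50,1,119,50]'

```text
t: 7.02
tool_pos: [0.4188, -0.3229, 0.0718]
orientation: [2.486, 1.919, 0.003]
ft_force: [-0.5, -0.8, 0.5]
finger_gap: 0.0426
```

send_rows --motion '[0,0,0,0,0,0,15,0,0,0,0,0,0,10,0,0,0,0,0,0,10,0,0,0,0,0,0,10,0,0,0,0,0,0,10,0,0,0,0,0,0,10]' --squeeze 70

```text
t: 7.52
tool_pos: [0.4194, -0.3233, 0.0731]
orientation: [2.485, 1.917, 0.004]
ft_force: [-0.7, 0.6, 6.1]
finger_gap: 0.0156
```

```bash
python3 - <<'E'
from h import *
s=status.read_state();print(s['tool_pos'],s['finger_gap'],s['ft_force'],s['moment'])
plan([(.4178,-.3245,.20,-15)],[6],5)
E
```

```text
[ 0.41944696 -0.32332656  0.07310265] 0.015593254916179067 [-0.66272312  0.57692804  6.10612623] [ 0.17013117  0.02553345 -0.01944636]
now [ 0.4194 -0.3233  0.0731] -14.7
[0.2, -0, 0.1, -0, -0, -21, 5, 0.2, -0, 0.1, -0, -0, -42, 5, 0.2, -0, 0.2, -1, -0, -63, 5, 0.2, -0, 0.2, -1, -1, -85, 5, 0.2, -0, 0.3, -1, -1, -106, 5, 0.2, -0, 0.3, -1, -1, -127, 5]
```

Gap 15.6 mm on a 20 mm knob, plus a 6 N upward force, doesn't look right. I'll check with a picture.

```bash
python3 - <<'E'
from h import *
im=get_image('wrist');a=cv2.resize(im[200:400,200:440],(480,400));c=camera_info('side');im=get_image('side')
b=cv2.resize(im[260:360,310:410],(400,400),interpolation=cv2.INTER_CUBIC)
o=np.hstack([a,b[:, :320]]);o=np.clip(o.astype(float)*1.8,0,255).astype(np.uint8);save('g1',o)
E
```

```text
(no output)
```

View pics/g1.png

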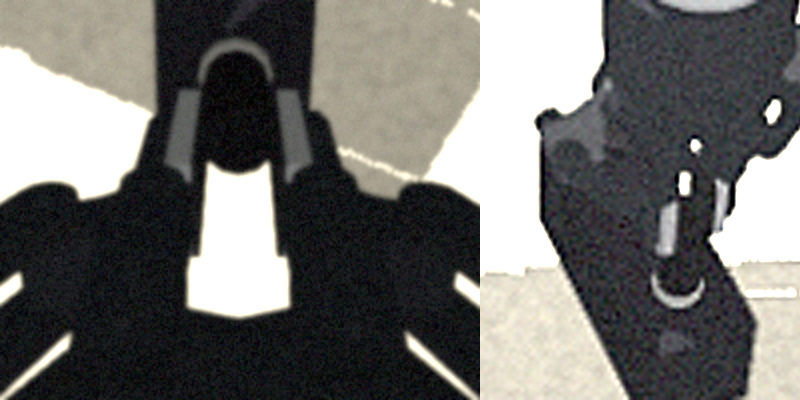

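```bash
python3 - <<'E'
from h import *
s=status.read_state();ci=camera_info('wrist');p=s['tool_pos'];x=R.from_rotvec(s['orientation']).as_matrix()[:,0]
for d in (-.015,-.01,-.005,0,.005,.01):
  q=p+x*d;q[2]=0
  print(d,'knob back edge',proj(ci,q-x*.01+[0,0,.107])[0].round(1),'collar front',proj(ci,q+x*.0115+[0,0,.067])[0].round(1),'front top',proj(ci,q+x*.01+[0,0,.107])[0].round(1))
E
```

```text
-0.015 knob back edge [317.8 308.7] collar front [317.7 238.8] front top [317.8 274.5]
-0.01 knob back edge [317.8 300.4] collar front [317.7 231.3] front top [317.7 265.5]
-0.005 knob back edge [317.8 291.9] collar front [317.7 223.7] front top [317.7 256.3]
0 knob back edge [317.8 283.3] collar front [317.7 215.9] front top [317.7 247. ]
0.005 knob back edge [317.8 274.5] collar front [317.7 208. ] front top [317.7 237.4]
0.01 knob back edge [317.7 265.5] collar front [317.7 200. ] front top [317.7 227.6]
```

send_rows --motion '[0,0,0,0,0,-10,5,0,0,0,0,0,-25,5,0,0,0,0,0,-50,5,0,0,0,0,0,-75,5,0,0,0,0,0,-100,5,0,0,0,0,0,-125,5,0,0,0,0,0,-147,5,0,0,0,0,0,-147,5,0,0,0,0,0,-147,5]'

```text
t: 8.37
tool_pos: [0.4191, -0.3236, 0.2215]
orientation: [2.483, 1.915, 0.006]
ft_force: [-0.1, 0.1, -1.0]
finger_gap: 0.0153
```

```bash
python3 - <<'E'
from h import *
s=status.read_state();print(s['tool_pos'],s['finger_gap'],s['ft_force'],s['moment'])
ims=[]
for n in('wrist','side','top'):
  im=get_image(n);save('l_'+n,im);ci=camera_info(n)
  for r in finder.regions_of('pin',n)[:2]: print(n,r['confidence'],r['bbox'])
  p=np.array(s['tool_pos']);q=proj(ci,[p+[0,0,z] for z in(.034,-.011,-.067)]);print(n,q.round(1).tolist())
  u=q[1].astype(int);w,h=(50,60) if n!='wrist' else (75,90)
  x0,y0=max(u[0]-w,0),max(u[1]-h,0);print(n,'crop',x0,y0)
  if n!='top': ims.append(cv2.resize(im[y0:y0+2*h,x0:x0+2*w],(400,480),interpolation=cv2.INTER_CUBIC))
save('l2',np.clip(np.hstack(ims)*1.5,0,255).astype(np.uint8))
plan([(.50,-.17,.23,-45),(.609,.0636,.23,-78.5)],[8,9],5)
E
```

```text
[ 0.41913403 -0.32358748  0.22149595] 0.015322767240897602 [-0.12996897  0.10017898 -1.03094011] [ 0.03955795 -0.02466055  0.02681197]
wrist 0.92 [297.2, 202.2, 41.2, 85.9]
wrist [[319.4, 267.9], [319.0, 232.0], [318.8, 204.8]]
wrist crop 244 142
side 0.77 [355.3, 257.9, 15.4, 44.7]
side [[364.7, 255.6], [363.0, 275.3], [361.2, 297.6]]
side crop 313 215
top [[440.5, 250.8], [435.5, 250.9], [429.8, 251.1]]
top crop 385 190
now [ 0.4183 -0.3228  0.2189] -14.7
[0.1, -0.1, 3.8, 21, 5, -1, 5, 0.1, -0.1, 7.6, 42, 10, -3, 5, 0.1, -0.1, 11.4, 63, 15, -4, 5, 0.1, -0.1, 15.2, 84, 20, -5, 5, 0.1, -0.1, 18.9, 105, 25, -7, 5, 0.1, -0.1, 22.7, 126, 30, -8, 5, 0.1, -0.1, 26.5, 148, 35, -9, 5, 0.1, -0.1, 30.3, 169, 40, -11, 5, 0.1, -0.1, 34, 197, 45, -11, 5, 0.1, -0.1, 37.7, 225, 51, -11, 5, 0.1, -0.1, 41.5, 253, 56, -11, 5, 0.1, -0.1, 45.2, 281, 61, -11, 5]
[0.1, -0.1, 48.9, 309, 66, -11, 5, 0, -0.1, 52.6, 338, 71, -11, 5, 0, -0.1, 56.4, 366, 76, -10, 5, 0, -0.1, 60.1, 394, 81, -10, 5, 0, -0.1, 63.8, 422, 86, -10, 5]
```

View pics/l2.png

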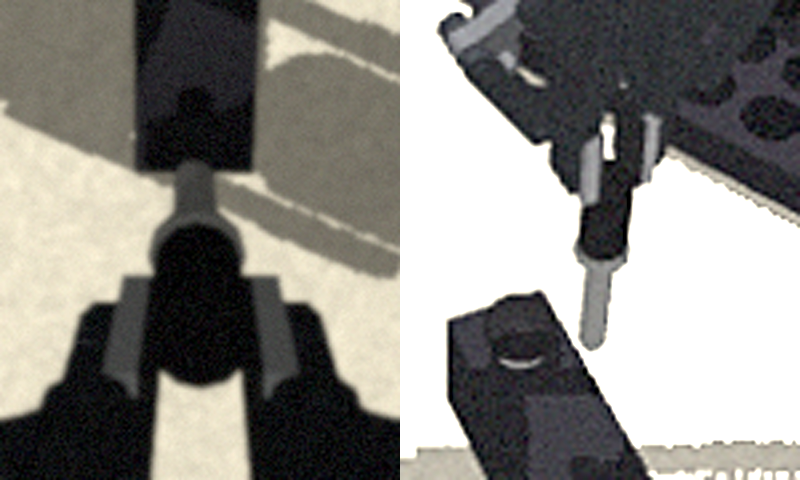

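Pin is held, near-vertical, its nose about 2–3 mm off the TCP axis. Next I go to the fork.

send_rows --motion '[0,0,3.8,21,5,-1,5,0,0,7.6,42,10,-3,5,0,0,11.4,63,15,-4,5,0,0,15.2,84,20,-5,5,0,0,18.9,105,25,-5,5,0,0,22.7,126,30,-5,5,0,0,26.5,148,35,-5,5,0,0,30.3,169,40,-5,5,0,0,34,197,45,-5,5,0,0,37.7,225,51,-5,5,0,0,41.5,253,56,-5,5,0,0,45.2,281,61,-5,5]'

```text
t: 9.67
tool_pos: [0.5488, -0.0652, 0.2236]
orientation: [-3.034, -0.811, -0.002]
ft_force: [0.2, 0.3, -1.3]
finger_gap: 0.0156
```

```bash
python3 - <<'E'
from h import *
plan([(.6139,.0623,.215,-78.5),(.6139,.0623,.204,-78.5),(.6139,.0623,.204,-78.5)],[6,3,2],5,1)
E
```

```text
now [ 0.5488 -0.0652  0.2236] -60.1
[-0, -0.1, 3.1, 20, -13, 1.5, 5, -0, -0.1, 6.1, 40, -26, 2.9, 5, -0, -0.1, 9.2, 60, -39, 4.4, 5, -0, -0.1, 12.3, 80, -52, 5.9, 5, -0, -0.1, 15.3, 100, -65, 7.4, 5, -0.1, -0.1, 18.4, 120, -78, 8.8, 5, -0.1, -0.1, 18.4, 120, -78, 12.5, 5, -0.1, -0.1, 18.4, 120, -78, 16.2, 5, -0.1, -0.1, 18.4, 120, -78, 19.8, 5, -0.1, -0.1, 18.4, 120, -78, 19.8, 5, -0.1, -0.1, 18.4, 120, -78, 19.8, 5]
```

send_rows --motion '[0,0,3.1,20,-13,1.5,5,0,0,6.1,40,-26,3,5,0,0,9.2,60,-39,4.5,5,0,0,12.3,80,-52,6,5,0,0,15.3,100,-65,7.5,5,0,0,18.4,120,-78,9,5,0,0,18.4,120,-78,12,5,0,0,18.4,120,-78,16,5,0,0,18.4,120,-78,20,5,0,0,18.4,120,-78,20,5,0,0,18.4,120,-78,20,5]'

```text
t: 10.58
tool_pos: [0.6133, 0.0613, 0.2034]
orientation: [-3.125, -0.314, 0.001]
ft_force: [-0.3, 0.1, -1.2]
finger_gap: 0.0159
```

```bash
python3 - <<'E'
from h import *
s=status.read_state();print(s['tool_pos'],s['ft_force'],s['moment'],s['qd'].round(3))
ims=[]
for n in('wrist','side'):
  ci=camera_info(n);im=get_image(n);save('f_'+n,im)
  u=proj(ci,[.6111,.0636,.118])[0];w,h=(50,60)
  print(n,'hole',u,'nose vertical',proj(ci,np.array(s['tool_pos'])+[0,0,-.067])[0])
  u=u.astype(int);x0,y0=max(u[0]-w,0),max(u[1]-h,0);print(n,'crop',x0,y0)
  ims.append(cv2.resize(im[y0:y0+2*h,x0:x0+2*w],(400,480),interpolation=cv2.INTER_CUBIC))
save('f1',np.clip(np.hstack(ims)*1.4,0,255).astype(np.uint8))
E
```

```text
[0.61328645 0.06127374 0.2033856 ] [-0.30490518  0.13101808 -1.24378413] [ 0.01296709 -0.02226696 -0.0013524 ] [-0.001 -0.006 -0.016  0.003  0.001  0.003]
wrist hole [314.27789367 200.24188776] nose vertical [317.31228831 204.92668364]
wrist crop 264 140
side hole [311.69784704 161.9153422 ] nose vertical [312.94259915 155.6066751 ]
side crop 261 101
```

View pics/f1.png

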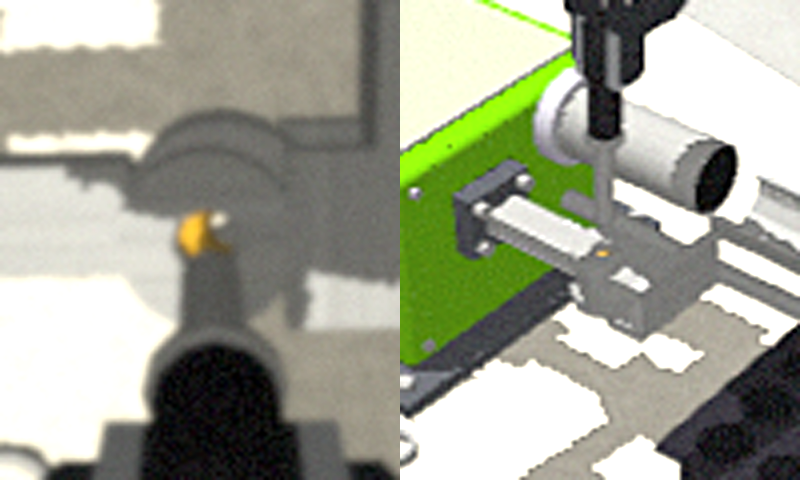

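```bash
python3 - <<'E'
from h import *
s=status.read_state();w,sd=camera_info('wrist'),camera_info('side');p=np.array(s['tool_pos'])
for u1,u2 in (((317,207.5),(312,157)),((317,206.5),(312,157))):
  P,e=tri(w,u1,sd,u2);print('nose',P,e,'rel tcp',P-p)
print('hole by wrist w3: .6111 .0636; here:',atz(w,(264+205/4,140+239/4),.118),'side:',atz(sd,(261+202/4,101+253/4),.118))
for z in (.13,.135): print(z,'nose by wrist',atz(w,(317,207.5),z),'by side',atz(sd,(312,157),z))
E
```

```text
nose [0.61052776 0.06115989 0.13370598] 0.00017407721373715476 rel tcp [-0.00324071 -0.0003405  -0.07037138]
nose [0.61103968 0.06146247 0.13324495] 0.0006470264754953372 rel tcp [-2.72878532e-03 -3.79193189e-05 -7.08324146e-02]
hole by wrist w3: .6111 .0636; here: [0.61209631 0.06304732 0.118     ] side: [0.60522852 0.05662578 0.118     ]
0.13 nose by wrist [0.60939509 0.0608847  0.13      ] by side [0.61355064 0.06536781 0.13      ]
0.135 nose by wrist [0.61101263 0.06117641 0.135     ] by side [0.60940811 0.05979588 0.135     ]
```

send_rows --motion '[0,0,0,0.6,-0.9,3,5,0,0,0,1.2,-1.8,6,5,0,0,0,1.2,-1.8,9,5,0,0,0,1.2,-1.8,12,5,0,0,0,1.2,-1.8,13,5,0,0,0,1.2,-1.8,13,5]'

```text
t: 11.18
tool_pos: [0.6143, 0.0635, 0.1905]
orientation: [-3.125, -0.314, -0.0]
ft_force: [-0.2, -0.5, -1.1]
finger_gap: 0.0155
```

send_rows --motion '[0,0,0,0,0,1,5,0,0,0,0,0,2,5]'

```text
t: 11.35
tool_pos: [0.6144, 0.0635, 0.1885]
orientation: [-3.125, -0.314, -0.0]
ft_force: [0.1, 0.5, -1.4]
finger_gap: 0.0156
```

send_rows --motion '[0,0,0,0,0,1,5,0,0,0,0,0,1.5,5]'

```text
t: 11.52
tool_pos: [0.6143, 0.0636, 0.1869]
orientation: [-3.125, -0.314, -0.0]
ft_force: [-0.3, -0.2, -1.3]
finger_gap: 0.0155
```

send_rows --motion '[0,0,0,0,0,0.7,5,0,0,0,0,0,1.5,5]'

```text
t: 11.68
tool_pos: [0.6144, 0.0636, 0.1853]
orientation: [-3.125, -0.314, -0.0]
ft_force: [-0.5, 0.4, -0.6]
finger_gap: 0.0157
```

send_rows --motion '[0,0,0,0,0,0.7,5,0,0,0,0,0,1.5,5]'

```text
t: 11.85
tool_pos: [0.6144, 0.0636, 0.1838]
orientation: [-3.125, -0.314, -0.0]
ft_force: [-0.2, -0.0, -0.8]
finger_gap: 0.0155
```

send_rows --motion '[0,0,0,0,0,0.7,5,0,0,0,0,0,1.5,5]'

```text
t: 12.02
tool_pos: [0.6144, 0.0635, 0.1823]
orientation: [-3.125, -0.314, -0.0]
ft_force: [-0.1, -0.6, -1.2]
finger_gap: 0.015
```

send_rows --motion '[0,0,0,0,0,0.5,5,0,0,0,0,0,1,5]'

```text
t: 12.18
tool_pos: [0.6145, 0.0633, 0.1813]
orientation: [-3.125, -0.314, -0.001]
ft_force: [-0.2, -0.1, 0.3]
finger_gap: 0.0154
```

send_rows --motion '[0,0,0,0,0,0.5,5,0,0,0,0,0,1,5]'

```text
t: 12.35
tool_pos: [0.6145, 0.0632, 0.1803]
orientation: [-3.125, -0.314, -0.001]
ft_force: [0.8, 0.2, -1.4]
finger_gap: 0.0153
```

send_rows --motion '[0,0,0,0,0,0.5,5,0,0,0,0,0,1,5]'

```text
t: 12.52
tool_pos: [0.6144, 0.0633, 0.1792]
orientation: [-3.125, -0.314, -0.0]
ft_force: [0.5, -0.2, -0.4]
finger_gap: 0.0154
```

send_rows --motion '[0,0,0,0,0,0.4,5,0,0,0,0,0,0.8,5]'

```text
t: 12.68
tool_pos: [0.6144, 0.0633, 0.1783]
orientation: [-3.125, -0.314, -0.0]
ft_force: [0.3, -0.1, -0.5]
finger_gap: 0.0155
```

send_rows --motion '[0,0,0,0,0,0.4,5,0,0,0,0,0,0.8,5]'

```text
t: 12.85
tool_pos: [0.6144, 0.0633, 0.1775]
orientation: [-3.125, -0.314, -0.0]
ft_force: [0.7, 0.2, -1.2]
finger_gap: 0.0153
```

send_rows --motion '[0,0,0,0,0,0.4,5,0,0,0,0,0,0.8,5]'

```text
t: 13.02
tool_pos: [0.6146, 0.0633, 0.1769]
orientation: [-3.125, -0.314, -0.001]
ft_force: [-0.2, -0.7, 1.7]
finger_gap: 0.0156
```

Contact at TCP z 0.177 puts the nose at 0.110, which is the lug top, so it is inside the fork hole. Next: lift slightly and jog about 6.5 mm toward the lug hole seen earlier.

send_rows --motion '[0,0,0,0,0,-0.7,5,0,0,0,-0.2,1.3,-0.7,5,0,0,0,-0.4,2.6,-0.7,5,0,0,0,-0.5,3.9,-0.7,5,0,0,0,-0.7,5.2,-0.7,5,0,0,0,-0.8,6.5,-0.7,5,0,0,0,-0.8,6.5,-0.7,5,0,0,0,-0.8,6.5,-0.7,5]'

```text
t: 13.68
tool_pos: [0.615, 0.0571, 0.1777]
orientation: [-3.125, -0.314, -0.001]
ft_force: [-1.0, 2.7, -0.1]
finger_gap: 0.0154
```

send_rows --motion '[0,0,0,0,0,0.5,5,0,0,0,0,0,1,5]'

```text
t: 13.85
tool_pos: [0.6152, 0.0571, 0.1769]
orientation: [-3.125, -0.314, -0.002]
ft_force: [0.7, 3.3, 2.1]
finger_gap: 0.0152
```

send_rows --motion '[0,0,0,0,0,0.4,5,0,0,0,0,0,0.8,5]'

```text
t: 14.02
tool_pos: [0.6155, 0.0572, 0.1766]
orientation: [-3.125, -0.314, -0.004]
ft_force: [-0.3, 2.7, 4.5]
finger_gap: 0.0155
```

send_rows --motion '[0,0,0,0,0.7,0.2,5,0,0,0,0,1.4,0.3,5,0,0,0,0,2,0.4,5]'

```text
t: 14.27
tool_pos: [0.616, 0.0557, 0.1766]
orientation: [-3.124, -0.313, -0.005]
ft_force: [-0.8, 5.0, 4.1]
finger_gap: 0.0155
```

send_rows --motion '[0,0,0,-0.7,0,0.2,5,0,0,0,-1.4,0,0.3,5,0,0,0,-2,0,0.4,5]'

```text
t: 14.52
tool_pos: [0.6143, 0.0554, 0.1765]
orientation: [-3.123, -0.313, -0.006]
ft_force: [-0.8, 3.3, 4.5]
finger_gap: 0.0154
```

```bash
cat > fit.py <<'E'
from h import *
from scipy.optimize import minimize
s=status.read_state();ci=camera_info('wrist')
T=lambda r,p:np.vstack([np.c_[R.from_rotvec(np.ravel(r)).as_matrix(),np.ravel(p)],[0,0,0,1]])
X=T(ci['rvec'],ci['tvec'])@T(s['orientation'],s['tool_pos'])   # cam<-tool
W=X@np.linalg.inv(T([2.206,2.231,.003],[.61436123,-.01323126,.18427681]))
c=dict(ci);c['rvec']=R.from_matrix(W[:3,:3]).as_rotvec();c['tvec']=W[:3,3]
print('cam check',ray(c,(320,200))[0],'was .6133 .0617 .3541')
im=cv2.imread('pics/w3.png').astype(float);x0,x1,y0,y1=298,332,88,122
o=np.clip((im[y0:y1,x0:x1,2]-im[y0:y1,x0:x1,0]-10)/140,0,1);k=3
g=[(x0-.5+(i+.5)/k,y0-.5+(j+.5)/k) for j in range((y1-y0)*k) for i in range((x1-x0)*k)]
A=np.array([atz(c,u,.118)[:2] for u in g])*1e3;B=np.array([atz(c,u,.110)[:2] for u in g])*1e3
sg=lambda d:1/(1+np.exp(-d/.35))
def model(p):
    f,l=p[:2],p[2:4];n=lambda Q,q:np.hypot(*(Q-q).T)
    m=sg(6.75-n(A,f))*sg(6.75-n(B,f))*sg(n(B,l)-6.75)
    return m.reshape((y1-y0),k,(x1-x0),k).mean((1,3))*p[4]
cost=lambda p:((model(p)-o)**2).sum()
best=min((minimize(cost,[611.1,63.6,611.5+dx,57+dy,.9],method='Nelder-Mead',options=dict(maxiter=1500,xatol=.01,fatol=1e-4)) for dx in(-2,1) for dy in (0,2)),key=lambda r:r.fun)
print(best.x.round(2),best.fun,(o**2).sum())
E
python3 fit.py
```

```text
cam check [0.61403562 0.06306042 0.35413063] was .6133 .0617 .3541
[612.05  63.92 612.07  57.41   0.93] 1.7614199022593489 106.06816326530613
```

The orange-crescent fit gives the lug hole at (0.0, -6.5) mm relative to the fork hole as it first lay. The nose hasn't dropped in, so I'll look at where it is.

```bash
python3 - <<'E'
from h import *
s=status.read_state();print(s['tool_pos'],s['ft_force'],s['moment'])
ims=[]
for n in('wrist','side'):
  ci=camera_info(n);im=get_image(n);save('k_'+n,im)
  u=proj(ci,[.612,.0574,.118])[0];w,h=(40,48) if n=='wrist' else (30,36)
  print(n,'target',u,'pin origin',proj(ci,np.array(s['tool_pos'])+[-.003,0,-.011])[0])
  u=u.astype(int);x0,y0=max(u[0]-w,0),max(u[1]-h,0);print(n,'crop',x0,y0)
  ims.append(cv2.resize(im[y0:y0+2*h,x0:x0+2*w],(400,480),interpolation=cv2.INTER_CUBIC))
save('k1',np.clip(np.hstack(ims)*1.4,0,255).astype(np.uint8))
E
```

```text
[0.61425911 0.05540503 0.17652878] [-0.78327964  3.27205004  4.46843461] [ 0.99348592  0.16615599 -0.00578779]
wrist target [314.24792241 210.80776158] pin origin [315.89409698 236.52316721]
wrist crop 274 162
side target [313.62087126 163.01462455] pin origin [313.62982673 146.6198976 ]
side crop 283 127
```

View pics/k1.png

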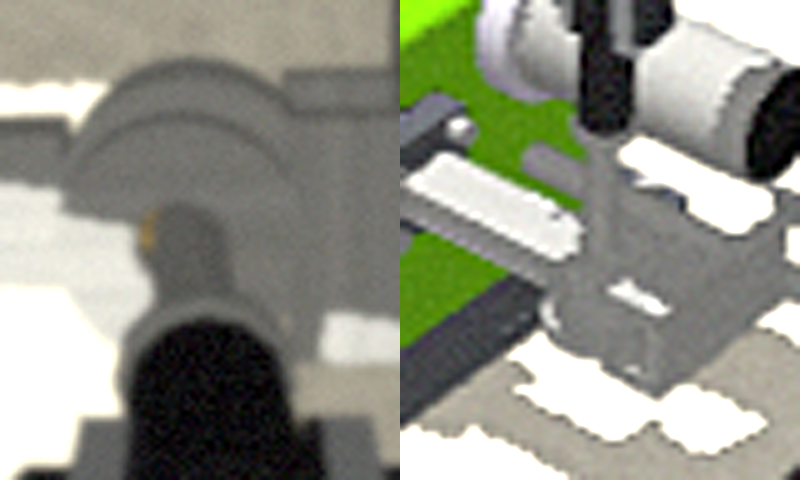

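The pin is inside the fork hole, but dragging the trough has tilted it in the jaws, so the nose lags about 2–3 mm short. I'll rotate the tool about its x axis to straighten it and bring the nose forward.

send_rows --motion '[0,0,0,0,0,-0.6,5,-0.8,0,0,0,0,-0.6,5,-1.6,0,0,0,0,-0.6,5,-2.4,0,0,0,0,-0.6,5,-2.4,0,0,0,0,0,5,-2.4,0,0,0,0,0.4,5]'

```text
t: 15.12
tool_pos: [0.6141, 0.0556, 0.1759]
orientation: [3.086, 0.311, 0.012]
ft_force: [-1.1, 4.2, 1.6]
finger_gap: 0.0157
```

send_rows --motion '[0,0,0,0,0.4,0.3,5,0,0,0,0,0.8,0.4,5]'

```text
t: 15.28
tool_pos: [0.6143, 0.0552, 0.1756]
orientation: [3.087, 0.311, 0.012]
ft_force: [-1.2, 5.6, 1.6]
finger_gap: 0.0156
```

send_rows --motion '[0,0,0,0,0.4,0.5,5,0,0,0,0,0.4,1,5]'

```text
t: 15.45
tool_pos: [0.6145, 0.0549, 0.1749]
orientation: [3.088, 0.31, 0.013]
ft_force: [-0.9, 4.7, 2.8]
finger_gap: 0.0156
```

send_rows --motion '[0,0,0,0,0.4,0.5,5,0,0,0,0,0.4,1,5]'

```text
t: 15.62
tool_pos: [0.6147, 0.0546, 0.1741]
orientation: [3.088, 0.31, 0.014]
ft_force: [-1.3, 4.4, 2.2]
finger_gap: 0.0155
```

send_rows --motion '[0,0,0,0,0.2,0.7,5,0,0,0,0,0.3,1.5,5]'

```text
t: 15.78
tool_pos: [0.6149, 0.0545, 0.1729]
orientation: [3.089, 0.31, 0.015]
ft_force: [0.2, 5.0, 5.5]
finger_gap: 0.0153
```

send_rows --motion '[0,0,0,0,0,0.8,5,0,0,0,0,0,1.6,5]'

```text
t: 15.95
tool_pos: [0.6151, 0.0545, 0.1716]
orientation: [3.089, 0.31, 0.016]
ft_force: [-1.5, 4.9, 4.7]
finger_gap: 0.0154
```

send_rows --motion '[0,0,0,0,0,1,5,0,0,0,0,0,2,5]'

```text
t: 16.12
tool_pos: [0.6152, 0.0545, 0.1696]
orientation: [3.089, 0.31, 0.016]
ft_force: [-1.0, 5.1, 3.2]
finger_gap: 0.0154
```

send_rows --motion '[0,0,0,0,0,1.2,5,0,0,0,0,-0.1,2.5,5]'

```text
t: 16.28
tool_pos: [0.6151, 0.0544, 0.1669]
orientation: [3.089, 0.31, 0.016]
ft_force: [-1.1, 5.5, 3.2]
finger_gap: 0.0156
```

send_rows --motion '[0,0,0,0,0,1.2,5,0,0,0,0,-0.1,2.5,5]'

```text
t: 16.45
tool_pos: [0.6151, 0.0545, 0.1642]
orientation: [3.089, 0.31, 0.015]
ft_force: [-0.5, 4.7, 2.9]
finger_gap: 0.0151
```

send_rows --motion '[0,0,0,0,0,1.2,5,0,0,0,0,-0.1,2.5,5]'

```text
t: 16.62
tool_pos: [0.6151, 0.0544, 0.1615]
orientation: [3.089, 0.31, 0.015]
ft_force: [-0.7, 4.7, 3.3]
finger_gap: 0.0156
```

send_rows --motion '[0,0,0,0,-0.2,1,5,0,0,0,0,-0.4,2,5]'

```text
t: 16.78
tool_pos: [0.615, 0.0547, 0.1594]
orientation: [3.088, 0.31, 0.015]
ft_force: [-1.1, 4.9, 3.9]
finger_gap: 0.0152
```

send_rows --motion '[0,0,0,0,-0.2,1,5,0,0,0,0,-0.3,2,5]'

```text
t: 16.95
tool_pos: [0.6151, 0.0548, 0.1574]
orientation: [3.088, 0.31, 0.016]
ft_force: [-0.4, 4.8, 5.1]
finger_gap: 0.0154
```

send_rows --motion '[0,0,0,0,0,0.8,5,0,0,0,0,-0.1,1.5,5]'

```text
t: 17.12
tool_pos: [0.6151, 0.0549, 0.1558]
orientation: [3.088, 0.31, 0.016]
ft_force: [-1.9, 4.4, 4.2]
finger_gap: 0.0155
```

send_rows --motion '[0,0,0,0,0,0.8,5,0,0,0,0,-0.1,1.5,5]'

```text
t: 17.28
tool_pos: [0.6151, 0.0549, 0.1542]
orientation: [3.088, 0.31, 0.015]
ft_force: [-1.3, 4.1, 2.9]
finger_gap: 0.0153
```

send_rows --motion '[0,0,0,0,0,0.8,5,0,0,0,0,-0.1,1.5,5]'

```text
t: 17.45
tool_pos: [0.615, 0.0549, 0.1525]
orientation: [3.088, 0.31, 0.015]
ft_force: [-1.2, 4.6, 3.3]
finger_gap: 0.0153
```

send_rows --motion '[0,0,0,0,0,0.8,5,0,0,0,0,-0.1,1.5,5]'

```text
t: 17.62
tool_pos: [0.6149, 0.055, 0.1508]
orientation: [3.088, 0.31, 0.015]
ft_force: [-1.4, 5.1, 2.7]
finger_gap: 0.0155
```

send_rows --motion '[0,0,0,0,0,0.8,5,0,0,0,0,-0.1,1.5,5]'

```text
t: 17.78
tool_pos: [0.6148, 0.055, 0.1491]
orientation: [3.088, 0.31, 0.014]
ft_force: [-1.5, 3.8, 3.2]
finger_gap: 0.0153
```

send_rows --motion '[0,0,0,0,0,0.8,5,0,0,0,0,-0.1,1.5,5]'

```text
t: 17.95
tool_pos: [0.6148, 0.0551, 0.1475]
orientation: [3.088, 0.31, 0.014]
ft_force: [-1.3, 5.0, 3.0]
finger_gap: 0.0156
```

send_rows --motion '[0,0,0,0,0,1.2,5,0,0,0,0,-0.1,2.5,5,0,0,0,0,-0.1,3.5,5]'

```text
t: 18.2
tool_pos: [0.6147, 0.0552, 0.1438]
orientation: [3.089, 0.31, 0.014]
ft_force: [-2.3, 5.7, 3.1]
finger_gap: 0.0155
```

send_rows --motion '[0,0,0,0,0,1.2,5,0,0,0,0,-0.1,2.5,5,0,0,0,0,-0.1,3.5,5]'

```text
t: 18.45
tool_pos: [0.6146, 0.0554, 0.14]
orientation: [3.089, 0.31, 0.013]
ft_force: [-1.6, 4.7, 2.6]
finger_gap: 0.0153
```

send_rows --motion '[0,0,0,0,0,1.2,5,0,0,0,0,-0.1,2.5,5,0,0,0,0,-0.1,3.5,5]'

```text
t: 18.7
tool_pos: [0.6145, 0.0554, 0.1363]
orientation: [3.089, 0.31, 0.013]
ft_force: [-2.2, 4.5, 2.1]
finger_gap: 0.0158
```

send_rows --motion '[0,0,0,0,0,1.2,5,0,0,0,0,-0.1,2.5,5]'

```text
t: 18.87
tool_pos: [0.6144, 0.0554, 0.1335]
orientation: [3.089, 0.31, 0.012]
ft_force: [-2.0, 4.4, 3.0]
finger_gap: 0.015
```

send_rows --motion '[0,0,0,0,0,0.7,5,0,0,0,0,0,1.5,5]'

```text
t: 19.03
tool_pos: [0.6143, 0.0554, 0.1316]
orientation: [3.089, 0.311, 0.012]
ft_force: [-1.2, 5.1, 2.8]
finger_gap: 0.015
```

send_rows --motion '[0,0,0,0,0,0.7,5,0,0,0,0,0,1.5,5]'

```text
t: 19.2
tool_pos: [0.6142, 0.0554, 0.1299]
orientation: [3.089, 0.311, 0.011]
ft_force: [-1.6, 4.5, 2.6]
finger_gap: 0.0153
```

send_rows --motion '[0,0,0,0,0,0.5,5,0,0,0,0,0,1,5]'

```text
t: 19.37
tool_pos: [0.6143, 0.0555, 0.1292]
orientation: [3.089, 0.311, 0.012]
ft_force: [-1.3, 6.0, 6.7]
finger_gap: 0.0156
```

send_rows --motion '[0,0,0,0,0,0.5,5,0,0,0,0,0,0.8,5]'

```text
t: 19.53
tool_pos: [0.6145, 0.0555, 0.1291]
orientation: [3.089, 0.311, 0.013]
ft_force: [-3.1, 5.7, 9.0]
finger_gap: 0.0155
```

Collar contact is at TCP z 0.129, the expected height. Now I let go and retreat.

send_rows --motion '[0,0,0,0,-0.4,0,5,0,0,0,0,-0.4,0,20,0,0,0,0,-0.4,0,30,0,0,0,0,-0.4,0,40,0,0,0,0,-0.4,0,50,0,0,0,0,-0.4,0,50]'

```text
t: 20.03
tool_pos: [0.6145, 0.0551, 0.1287]
orientation: [3.088, 0.311, 0.012]
ft_force: [-1.0, -0.1, -0.5]
finger_gap: 0.0426
```

```bash
python3 - <<'E'
from h import *
s=status.read_state();p=s['tool_pos'];print(s['ft_force'],s['finger_gap'])
plan([(p[0],p[1],p[2]+.06,-78.5),(p[0]-.08,p[1]-.05,p[2]+.12,-78.5)],[5,4],50)
E
```

```text
[-0.95575587 -0.13370853 -0.49608854] 0.042558327745158796
now [0.6145 0.0551 0.1287] -78.5
[2.2, -0.2, 0, 0, 0, -12, 50, 2.2, -0.2, 0, 0, 1, -24, 50, 2.2, -0.2, -0, 0, 1, -36, 50, 2.2, -0.2, -0, 0, 2, -48, 50, 2.2, -0.2, -0, 0, 2, -60, 50, 2.2, -0.2, -0, -22, 11, -75, 50, 2.2, -0.2, -0, -44, 20, -89, 50, 2.2, -0.2, -0, -66, 29, -104, 50, 2.2, -0.2, -0, -88, 38, -119, 50]
```

send_rows --motion '[0,0,0,0,0,-12,50,0,0,0,0,1,-24,50,0,0,0,0,1,-36,50,0,0,0,0,2,-48,50,0,0,0,0,2,-60,50,2,0,0,-22,11,-75,50,2,0,0,-44,20,-89,50,2,0,0,-66,29,-104,50,2,0,0,-88,38,-119,50,2,0,0,-88,38,-119,50]'

```text
t: 20.87
tool_pos: [0.5328, 0.0025, 0.2523]
orientation: [3.12, 0.311, 0.013]
ft_force: [-0.0, 0.7, 0.7]
finger_gap: 0.0429
```

```bash
python3 - <<'E'
from h import *
s=status.read_state();print(s['tool_pos'],s['ft_force'],s['qd'].round(3))
ims=[]
for n,w,h in(('wrist',75,90),('side',40,48)):
  ci=camera_info(n);im=get_image(n);save('e_'+n,im)
  q=proj(ci,[[.612,.0574,z] for z in (.163,.118)]);print(n,q.round(1).tolist())
  for r in finder.regions_of('pin',n)[:1]: print(r['confidence'],r['bbox'])
  u=q[1].astype(int);x0,y0=max(u[0]-w,0),max(u[1]-h,0);print('crop',x0,y0)
  ims.append(cv2.resize(im[y0:y0+2*h,x0:x0+2*w],(400,480),interpolation=cv2.INTER_CUBIC))
save('e1',np.clip(np.hstack(ims)*1.3,0,255).astype(np.uint8))
E
```

```text
[0.53284035 0.00252867 0.25227484] [-0.03192373  0.72088543  0.68384231] [ 0.025  0.056 -0.016  0.033 -0.079  0.028]
wrist [[268.3, 90.6], [275.5, 93.3]]
0.7 [258.1, 81.2, 34.0, 27.2]
crop 200 3
side [[313.4, 147.0], [313.6, 163.0]]
0.7 [310.5, 149.4, 9.9, 36.2]
crop 273 115
```

View pics/e1.png

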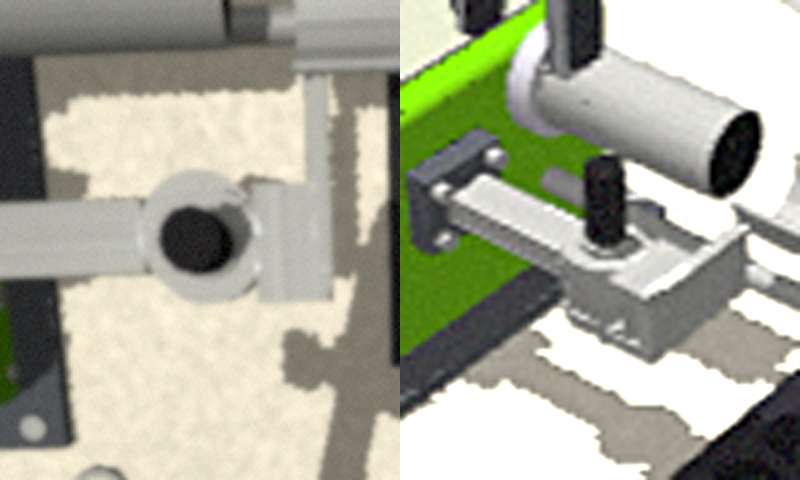

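The last pictures show the knob upright, the collar flat on the fork, the block level and the gripper clear. Handing in.

```bash
python3 -c "
from station import job
print(job.hand_in())"
```

```text
the job is handed in; nothing more can be done
None
```

The pivot pin is fitted: it went down through the upper fork hole, the eccentric bush and the lower hole. I let it go with the collar home on the fork and handed the job in at about t = 21 s of the 72 s allowed. `hand_in` gives no verdict.

**Finding the hole:** A look through the fork with the wrist camera showed an orange crescent of the bush. A fit to it put the lug hole 6.5 mm towards -y from the fork hole. The first press there missed, because dragging the trough had tilted the pin about 3° in the jaws. Turning the tool 2.4° brought the nose over the hole and it dropped in.

**Forces:** The highest reading was about 9 N axial, when the collar seated, and about 6 N sideways. These were read only at the end of each move.

**Last checks:**
- **Seating:** The collar made contact at TCP z = 0.129 m, the expected height.
- **Final picture:** It shows the knob upright, the collar on the fork, the fork level and the gripper clear.

**Odd or unchecked:**
- **Gap reading:** The gripper read about 15.5 mm on the 20 mm knob throughout, but pictures showed the pin well held.
- **Pin length below the tool:** Triangulating from the pictures put the nose 3.5 mm lower than the touch contacts did. The touch value was right.
- **Early moves:** Two had wrong signs and went through free space, with no force felt.
- **Not re-measured:** I did not check the trough's tilt numerically at the end. The other pin, the wrench and the tin were not touched as far as the forces showed, but I did not look at them again.

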